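# Hold a gearbox cover open at 45 degrees with the lever in neutral

## Task

Move the feed lever on the side of the gearbox into the upright middle (neutral) notch and leave it there; only then lift the hinged gear cover by the middle of its bar handle to 45 degrees, level with the long pointer on the quadrant. Hold it steady there so that the gears can be inspected: the cover falls shut if let go, so finish while still holding the bar at that angle, and leave the other things on the bench where they are.

Things in the scene. Friction and masses are not known exactly. Their poses are not given: they have to be found in the camera images.
- gearbox: grey fixed gear case 190 x 170 mm on feet; origin on the bench under its centre; x points from the handle edge (nearer the robot) to the hinge edge, y left, z up. Closed cover's top at z = 111 mm. On the left side (y = +96 mm) an aluminium quadrant rises 105 mm above the hinge, marked every 15 degrees, long pointer at 45. The lever is on its right side.
- lid (a joint): hinge of the sheet-steel gear cover (196 x 172 x 5 mm, 0.27 to 0.47 kg with handle): 0 = shut and level, grows as the handle edge rises, rad (45 degrees = 0.785), stop at 1.35. It always falls shut by its weight. Hinge axis parallel to the gearbox's y, at x = +90, z = 108 mm in the gearbox frame.
- lid_bar (a point): round bar handle on the cover, 12 mm diameter, 110 mm long, parallel to the hinge, on two posts (84 mm free between them); origin at the middle of the bar, its y along the bar. Cover shut: at x = -75, y = 0, z = 148 mm in the gearbox frame, i.e. 165 mm from the hinge axis towards the robot and 40 mm above it. The bar's axis is 37 mm off the cover. It turns with the cover.
- lever (a joint): feed lever, swings parallel to the gearbox's x-z plane, rad: 0 = upright, on the long mark of the middle (neutral) notch of the aluminium notch plate behind it; negative = leaning towards the robot (-x); outer notches at -0.5 and +0.5, stops at -0.62 and +0.62. Its pivot is stiff: the lever stays where it is left and takes about 2 N at the knob to move. Starts leaning towards the robot.
- lever_knob (a point): centre of the black knob at the lever's top, 25 mm diameter, 43 mm long, 109 mm from the pivot along the lever; its z points outwards along the lever. Pivot axis parallel to the gearbox's y, through x = -10, y = -125, z = 65 mm in the gearbox frame, so the knob centre is 174 mm above the bench in neutral.
- grease_pot: bystander: small round pot, 63 mm diameter, 43 mm high; origin under its centre; leave it alone
- tape_roll: bystander: roll of masking tape lying flat, 100 mm diameter, 25 mm high; origin under its centre; leave it alone
- spanner_a: bystander: steel spanner lying flat, 168 x 27 x 8 mm; origin under its centre; leave it alone

How it is judged (in metres and radians):
On the way, in this order (a step that is already met when the one before it is completed fails the run):
1. the lever rests in the middle (neutral) notch, cover still shut (value of joint lever between -0.12 and 0.12 rad and value of joint lid below 0.1 rad), for 0.3 s.
2. the cover is held at 45 degrees by its bar (value of joint lid between 0.665 and 0.905 rad and contact force between the fingers and lid above 0.5 N and distance between the grasp point and lid_bar below 0.04 m), for 1 s.
At the end, for the whole second after the job is handed in: The program finishes holding: the fingers still hold the cover's bar (contact over 0.5 N, grasp point within 40 mm of the bar's middle), the cover is still and open at 45 degrees within 7 degrees (0.665 to 0.905 rad), and the lever stands in the middle notch (within 0.12 rad of upright) (all of step 2 and velocity of joint lid between -0.1 and 0.1 rad/s and value of joint lever between -0.12 and 0.12 rad); the arm keeps its last pose, push and grip.
It fails at once if the cover is lifted while the lever is out of neutral (value of joint lid above 0.15 rad and (value of joint lever below -0.2 rad or value of joint lever above 0.2 rad)).
It fails at once if a bystander is pushed away (distance of any of grease_pot, tape_roll, spanner_a from where it was at the start of the episode above 0.03 m).
It also fails if it takes over 51 s, if anything falls off the work surface, if the arm or the gripper's body presses on something with over 40 N, if the wrist force passes 120 N, or if a joint passes its speed limit or range.

## Robot

A 6-joint arm with a two-finger parallel gripper is mounted at the origin on the work surface; the furniture and walls round the work are solid. World frame = base frame: x ahead of the robot, y to its left, z up, the work surface at z = 0. Lengths are in m, angles in degrees, forces in N, time in s.
With the tool pointing down it reaches from about 0.35 to 0.875 m from the base axis. Payload 4.2 kg.
Tool frame: the origin (TCP) lies midway between the tips of the shut fingers; the grasp point (between the pads) lies 19 mm behind it (hold_point_z is the z of the grasp point in the tool frame, in m); z points along the fingers, y is the direction in which the jaws open and shut (so a half turn about z gives the same grasp; the last joint's range is limited). The gripper opens to 87 mm and grips with 3 to 60 N. Pads are 19 mm wide; open, the fingers measure 117 mm over their backs; the gripper's body (75 mm by 190 mm) begins 51 mm behind the grasp point.
Start: joints at [87.353, 22.042, 0.453, 0, -68.411, -14.817], TCP at [0.188, 0.596, 0.187] pointing down, gripper open.
Joint ranges: [-179.83, 179.83], [-69.29, 118.12], [-61.27, 80.66], [-181.25, 117.63], [-171.15, -9.14], [-177.46, 177.46]. Speed limits (degrees/s): [159.86, 159.86, 180, 180, 180, 180].

## Interface

Orientations are given as a 3x3 rotation matrix whose columns are the frame's x, y, z axes.
In Python, from station import * gives the robot as it stands. The module is installed in compiled form; this text tells all that it offers.
- The arm moves only by the tool jog_arm, never from a script. Its argument "moves" is a list of rows, each a list of 7 numbers: the closure, from -1 (fully open) to 1 (shut), then the shift along the tool's x, y, z in m, then the turn, a rotation vector about the tool's x, y, z in rad. In form: [[gripper, x, y, z, wx, wy, wz], ...]. A call has exactly 10 rows; each row is the pose to reach, as a shift and turn from the pose commanded when the call began, along the tool's axes at that moment; what a row does not reach only later rows make up. A row lasts 1/12 s, in which the tool goes at most 41.7 mm and 7.16 degrees, less where a joint would pass 70% of its speed; a pose out of reach is approached as far as the arm can. A call with a gripper value outside its range is refused whole. The fingers move at their own pace and stop on an object; the grip force is fixed at half the most. Time passes only in rows, so rows that repeat a pose let the fingers close, or fill a call up. It gives the time, the measured TCP pose, the force and the opening at its end, in the units of the state.
- sense(): the state, without advancing time (a new reading comes with each control period).
- capture(name): name is "scene" or "top"; returns a dict with "frame" (400x640x3 uint8, red, green, blue), "fov_y" (degrees; the focal length in pixels is half the picture's height over the tangent of half this angle, whatever the lens; pixels are square), "cx", "cy" (the principal point, pixels), "world_from_camera" (4x4, takes a point from camera to world coordinates). Camera axes: x right, y down, z forward; pixel columns grow to the right and rows downward; lengths in m; the calibration is good to about 2 mm. A picture is of the moment at which its call begins. There is no depth.
- finish_job(): hands the job in, once; it reports no verdict.
The state is a dict: "time_s": time; "joints": joint angles; "joint_velocities": joint speeds; "effort": joint torques, N m; "tcp_pos": TCP position; "ee_rot": TCP orientation; "wrist_force": force on the tool from outside, world axes, zero at the start; "moment": the same for the moment, N m; "gripper_width": opening from 0.0 (shut) to 1.0 (fully open).
Only numpy, scipy, OpenCV 4.12 (cv2) and the standard library are available. Lean on these libraries where they do the work, as an engineer would, in place of code of your own. Each camera call takes 0.05 s, during which the arm holds its last target.

## Working session

There is one attempt and no reset: what is moved stays moved. The work goes in short steps, Python scripts to look and compute and a tool call to move; the robot and the scene stay as the last step left them, time stands still between calls to the robot, and variables do not carry over. Pictures are saved under pics/ and viewed, and the job is handed in when it is done.

Besides the shell and the picture viewer there is one more tool, called after "Request:" as a command line: name --pt "numbers of a row" for each row, then --argument value for the rest. jog_arm: Moves the arm, as the interface text tells. Its arguments: {"type":"object","properties":{"moves":{"type":"array"}},"required":["moves"]}

```bash
mkdir -p pics; python3 - <<'E'
from station import *
import cv2
s=sense(); print(s)
for n in("scene","top"):
    c=capture(n); cv2.imwrite(f"pics/{n}0.png",c["frame"][:,:,::-1]); print(n,c["fov_y"],c["cx"],c["cy"],c["world_from_camera"].round(4).tolist())
E
```

```text
{'time_s': 0.0, 'joints': array([ 8.73526241e+01,  2.20912912e+01,  3.76825934e-01, -2.72693325e-02,
       -6.84124372e+01, -1.48155468e+01]), 'joint_velocities': array([-0.09078714,  0.02472999,  0.05290906, -0.14469152,  0.07310916,
        0.05120907]), 'effort': array([ 8.84130459e-04, -3.90671754e+01,  1.87402368e+01,  4.21970084e+00,
        1.09022786e-02, -1.92387556e-04]), 'tcp_pos': array([0.18735477, 0.59551437, 0.18583841]), 'ee_rot': array([[ 9.53858672e-01, -3.00255455e-01, -5.44383650e-04],
       [-3.00255916e-01, -9.53856163e-01, -2.19201931e-03],
       [ 1.38902056e-04,  2.25433104e-03, -9.99997449e-01]]), 'wrist_force': array([ 0.225565  , -0.08390247, -0.13151102]), 'moment': array([-0.033382  , -0.05445923,  0.03460541]), 'gripper_width': 0.9965103052794642}
scene 46.20903018714742 324.8066481197478 202.45309014858745 [[0.6532, 0.4646, -0.5978, 1.3901], [0.7571, -0.407, 0.511, -0.7138], [-0.0059, -0.7864, -0.6177, 1.0186], [0.0, 0.0, 0.0, 1.0]]
top 52.23207629742998 329.60911485916006 196.5010726482755 [[0.008, -0.9906, 0.1364, 0.3549], [-0.9999, -0.0063, 0.0125, 0.0163], [-0.0116, -0.1365, -0.9906, 1.2242], [0.0, 0.0, 0.0, 1.0]]
```

View pics/scene0.png

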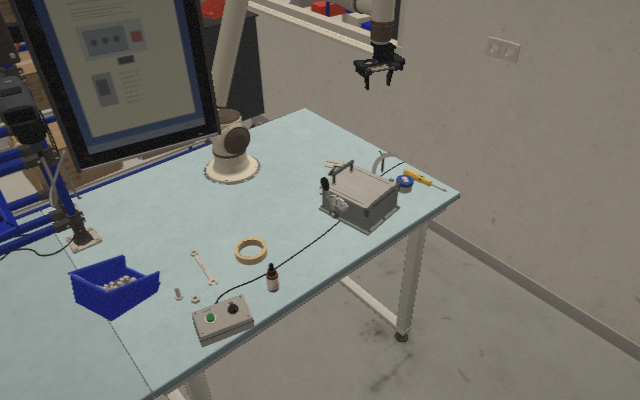

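View pics/top0.png

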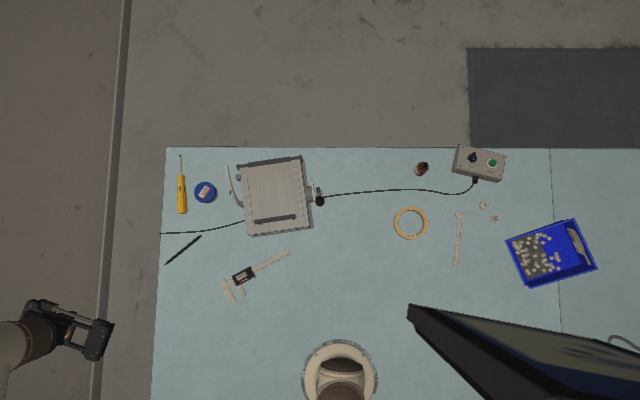

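The top view shows the gearbox near (277,195), with the bar at about (275,218) and the knob at (319,200). I'll zoom in on both views.

```bash
python3 - <<'E'
import cv2
a=cv2.imread("pics/top0.png")[140:250,215:345]; cv2.imwrite("pics/t1.png",cv2.resize(a,None,fx=6,fy=5.4545,interpolation=cv2.INTER_CUBIC) if 0 else cv2.resize(a,None,fx=5,fy=5,interpolation=cv2.INTER_CUBIC))
b=cv2.imread("pics/scene0.png")[140:240,305:425]; cv2.imwrite("pics/s1.png",cv2.resize(b,None,fx=6,fy=6,interpolation=cv2.INTER_CUBIC))
E
```

```text
(no output)
```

View pics/t1.png

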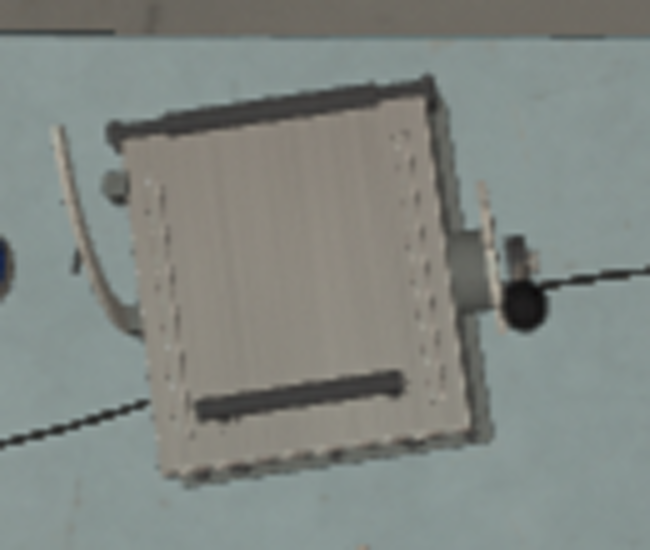

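View pics/s1.png

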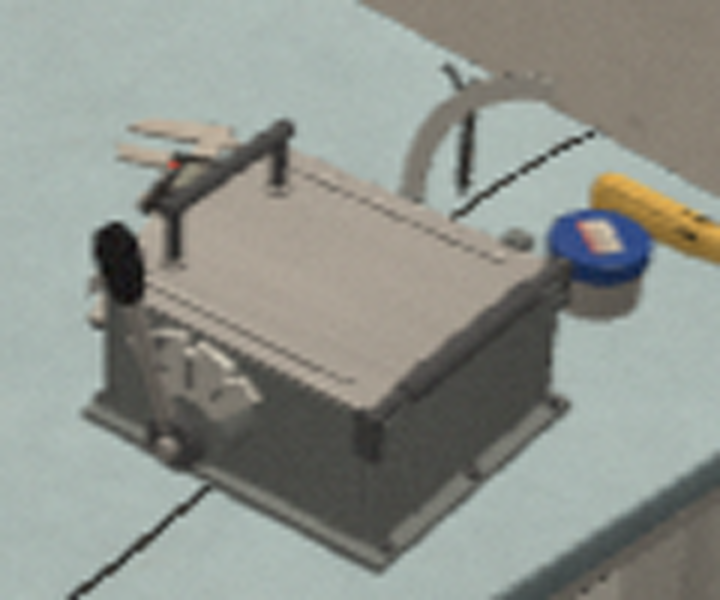

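```bash
cat > h.py <<'E'
import numpy as np, cv2
from scipy.optimize import least_squares
from station import *
def proj(c,P):
    M=np.linalg.inv(c["world_from_camera"]); p=M[:3,:3]@P+M[:3,3]; f=200/np.tan(np.radians(c["fov_y"]/2))
    return np.array([c["cx"]+f*p[0]/p[2], c["cy"]+f*p[1]/p[2]])
def G(q,P):
    c,s=np.cos(q[2]),np.sin(q[2]); return np.array([q[0]+c*P[0]-s*P[1],q[1]+s*P[0]+c*P[1],P[2]])
def knob(l,r=.109): return np.array([-.010+r*np.sin(l),-.125,.065+r*np.cos(l)])
E
python3 - <<'E'
from h import *
T=capture("top");S=capture("scene")
t=lambda u,v:np.array([215+u/5-.4,140+v/5-.4]); s=lambda u,v:np.array([305+u/6-.4,140+v/6-.4])
obs=[(T,(-.075,.055,.148),t(198,409)),(T,(-.075,-.055,.148),t(402,382)),(S,(-.075,-.055,.148),s(174,205)),(S,(-.075,.055,.148),s(287,130)),(T,'k',t(525,304)),(S,'k',s(120,263)),(S,(-.01,-.13,.065),s(167,447))]
def r(q):
    o=[]
    for c,P,m in obs:
        P=knob(q[3]) if P=='k' else np.array(P)
        o.append(proj(c,G(q,P))-m)
    return np.concatenate(o)
R=least_squares(r,[.6,.15,0,-.5]); q=R.x; print(q,R.fun.reshape(-1,2).round(2))
np.save("q.npy",q)
print("bar",G(q,np.array([-.075,0,.148])),"knob",G(q,knob(q[3])),"knob0",G(q,knob(0)))
f=[T["frame"].copy(),S["frame"].copy()]
for c,im,n,(x,y,w,h,k) in((T,f[0],'t2',(215,140,130,110,5)),(S,f[1],'s2',(305,140,120,100,6))):
    im=cv2.resize(im[y:y+h,x:x+w],None,fx=k,fy=k,interpolation=cv2.INTER_CUBIC)
    for P in [(-.095,.085,0),(-.095,-.085,0),(.095,-.085,0),(.095,.085,0),(.09,.086,.111),(.09,-.086,.111),(-.106,.086,.111),(-.106,-.086,.111),tuple(knob(q[3])),tuple(knob(q[3],.1305)),tuple(knob(q[3],.0875)),(-.01,-.125,.065),(-.075,0,.148),(.09,.096,.213)]:
        u=proj(c,G(q,np.array(P))); cv2.circle(im,tuple(int(v) for v in ((u-[x,y]+.5)*k)),3,(255,0,0),-1)
    cv2.imwrite(f"pics/{n}.png",im[:,:,::-1])
E
```

```text
[ 0.51795615  0.18628869  0.15204975 -0.34997464] [[-0.12 -0.06]
 [ 0.23 -0.65]
 [-1.36  0.8 ]
 [ 0.56 -0.88]
 [ 0.07 -0.02]
 [ 0.08 -0.89]
 [ 0.31 -0.42]]
bar [0.44382145 0.17492885 0.148     ] knob [0.49006252 0.05555549 0.16739257] knob0 [0.52700459 0.06121621 0.174     ]
```

View pics/t2.png

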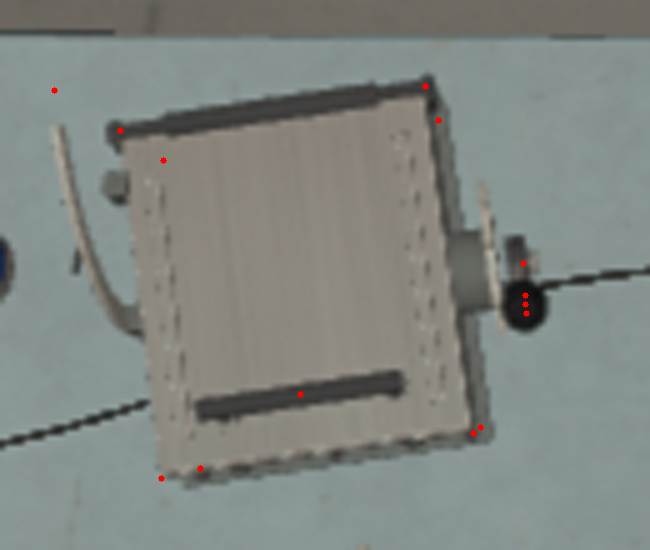

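View pics/s2.png

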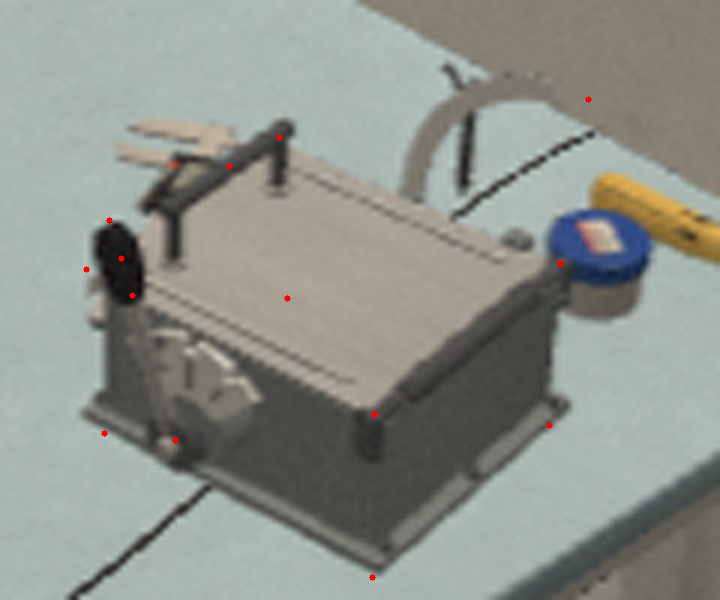

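The fit is good to about 1 px: gearbox at (0.518, 0.186), yaw 8.7°, lever about -0.35. Next I'll work out the approach above the knob.

```bash
cat >> h.py <<'E'
from scipy.spatial.transform import Rotation as Ro
q=np.load("q.npy")
def Rt(tilt=0):
    # tool y = -gearbox x, z down; tilt>0 = clockwise in x-z (follows lid opening)
    a=q[2]; R0=np.array([[np.sin(a),-np.cos(a),0],[-np.cos(a),-np.sin(a),0],[0,0,-1]])
    R0=np.array([[np.sin(a),-np.cos(a),0.],[-np.cos(a),-np.sin(a),0.],[0,0,-1.]])
    ax=np.array([-np.sin(a),np.cos(a),0]); return Ro.from_rotvec(tilt*ax).as_matrix()@R0
def jog(P,R,s=None):
    "P = wanted grasp point"
    s=s or sense(); tcp=P+.019*R[:,2]; A=s["ee_rot"]
    return (A.T@(tcp-s["tcp_pos"])).round(4), Ro.from_matrix(A.T@R).as_rotvec().round(4)
E
python3 - <<'E'
from h import *
print(Rt(),np.linalg.det(Rt()))
s=sense(); R=Rt()
k=G(q,knob(q[3]));k0=G(q,knob(0)); gx=np.array([np.cos(q[2]),np.sin(q[2]),0])
P=k+gx*.004; P[2]=.29
print(jog(P,R)); 
E
```

```text
[[ 0.15146455 -0.98846269  0.        ]
 [-0.98846269 -0.15146455  0.        ]
 [ 0.          0.         -1.        ]] 1.0
(array([ 0.4545,  0.4228, -0.0841]), array([ 1.1000e-03, -8.0000e-04,  1.1138e+00]))
```

Request:
jog_arm --pt "-1 0 0 -0.035 0 0 0.05" --pt "-1 0.02 0.02 -0.065 0 0 0.15" --pt "-1 0.045 0.042 -0.084 0 0 0.25" --pt "-1 0.072 0.067 -0.084 0 0 0.35" --pt "-1 0.1 0.093 -0.084 0 0 0.45" --pt "-1 0.128 0.119 -0.084 0 0 0.55" --pt "-1 0.156 0.145 -0.084 0 0 0.65" --pt "-1 0.184 0.171 -0.084 0 0 0.75" --pt "-1 0.212 0.197 -0.084 0 0 0.85" --pt "-1 0.235 0.219 -0.084 0 0 0.95"

```text
time_s: 1.03
tcp_pos: [0.3465, 0.3144, 0.2711]
ee_rot: [[0.306, -0.952, 0.0], [-0.952, -0.306, 0.0], [-0.0, -0.0, -1.0]]
wrist_force: [0.3, -0.3, -0.7]
gripper_width: 1.0
```

```bash
python3 - <<'E'
from h import *
R=Rt();s=sense();print(s["time_s"],s["tcp_pos"],s["joints"])
k=G(q,knob(q[3])); gx=np.array([np.cos(q[2]),np.sin(q[2]),0])
P=k+gx*.004; P[2]=.29
print(jog(P,R,s)); 
E
```

```text
1.0333 [0.34648387 0.31442499 0.27110552] [ 6.21950114e+01  3.33583292e+00 -1.19752764e+01  1.93505901e-03
 -7.46816952e+01 -4.43910991e+01]
(array([ 2.91e-01, -6.15e-02,  1.00e-04]), array([-1.000e-04,  1.000e-04,  1.587e-01]))
```

Request:
jog_arm --pt "-1 0.03 -0.006 0 0 0 0.02" --pt "-1 0.065 -0.014 0 0 0 0.04" --pt "-1 0.1 -0.021 0 0 0 0.06" --pt "-1 0.135 -0.028 0 0 0 0.08" --pt "-1 0.17 -0.036 0 0 0 0.1" --pt "-1 0.205 -0.043 0 0 0 0.12" --pt "-1 0.24 -0.051 0 0 0 0.14" --pt "-1 0.27 -0.057 0 0 0 0.1587" --pt "-1 0.291 -0.0615 0 0 0 0.1587" --pt "-1 0.291 -0.0615 0 0 0 0.1587"

```text
time_s: 1.87
tcp_pos: [0.4959, 0.0564, 0.2704]
ee_rot: [[0.152, -0.988, -0.001], [-0.988, -0.152, -0.001], [0.001, 0.001, -1.0]]
wrist_force: [0.1, -0.7, -0.2]
gripper_width: 1.001
```

```bash
python3 - <<'E'
from h import *
R=Rt();s=sense();print(s["time_s"],s["tcp_pos"],s["joints"])
k=G(q,knob(q[3])); k0=G(q,knob(0)); gx=np.array([np.cos(q[2]),np.sin(q[2]),0])
P=k+gx*.004; P[2]=.172
print(jog(P,R,s), jog(k0,R,s)) 
for n,(x,y,w,h,k) in {'top':(215,120,130,130,4),'scene':(285,90,150,150,4)}.items():
    im=capture(n)["frame"][y:y+h,x:x+w,::-1]; cv2.imwrite(f"pics/{n}3.png",cv2.resize(im,None,fx=k,fy=k,interpolation=cv2.INTER_CUBIC))
E
```

```text
1.8667 [0.49594946 0.05640287 0.27041089] [ 2.51820040e+01  6.68766613e+00 -8.32620698e+00  3.14995712e-02
 -7.50525295e+01 -1.64371712e+01]
(array([-0.0002,  0.0018,  0.1174]), array([ 0.001 , -0.0008,  0.0007])) (array([-1.000e-04, -3.150e-02,  1.154e-01]), array([ 0.001 , -0.0008,  0.0007]))
```

View pics/scene3.png

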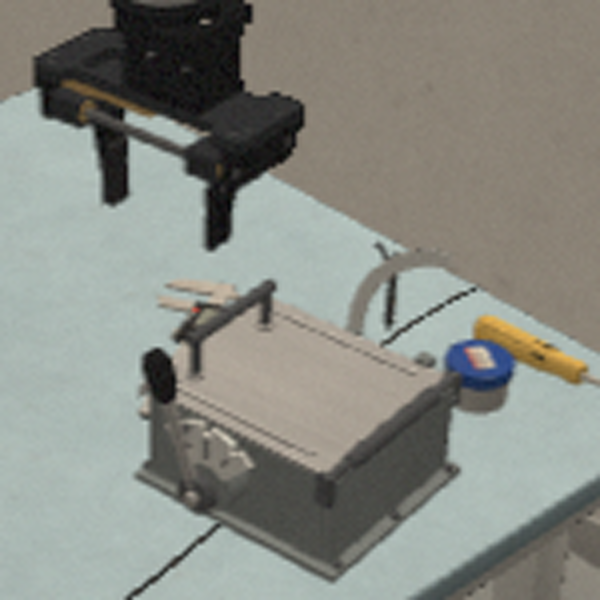

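View pics/top3.png

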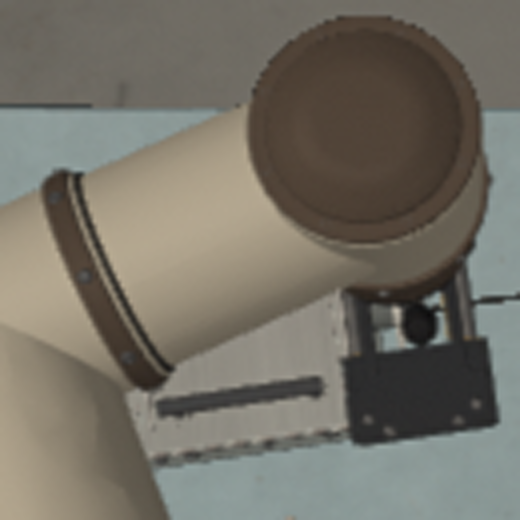

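The scene view shows the fingers above the gearbox with the jaws along its x axis. The top view puts the knob at (417,322) between the two jaw rails, so I'll descend, shift to the neutral position and close.

Request:
jog_arm --pt "-1 0 0.001 0.03 0 0 0" --pt "-1 0 0.0018 0.06 0 0 0" --pt "-1 0 0.0018 0.08 0 0 0" --pt "-1 0 0.0018 0.1 0 0 0" --pt "-1 0 0.0018 0.1154 0 0 0" --pt "-1 0 0.0018 0.1154 0 0 0" --pt "-1 0 -0.006 0.1154 0 0 0" --pt "-1 0 -0.015 0.1154 0 0 0" --pt "-1 0 -0.024 0.1154 0 0 0" --pt "-1 0 -0.0315 0.1154 0 0 0"

```text
time_s: 2.8
tcp_pos: [0.5281, 0.065, 0.1568]
ee_rot: [[0.157, -0.988, 0.003], [-0.988, -0.157, 0.001], [-0.0, -0.003, -1.0]]
wrist_force: [0.5, 0.0, 1.0]
gripper_width: 1.0
```

Request:
jog_arm --pt "-0.8 0 0 0 0 0 0" --pt "-0.6 0 0 0 0 0 0" --pt "-0.4 0 0 0 0 0 0" --pt "-0.2 0 0 0 0 0 0" --pt "0 0 0 0 0 0 0" --pt "0.2 0 0 0 0 0 0" --pt "0.4 0 0 0 0 0 0" --pt "0.6 0 0 0 0 0 0" --pt "0.8 0 0 0 0 0 0" --pt "1 0 0 0 0 0 0"

```text
time_s: 3.63
tcp_pos: [0.5259, 0.0642, 0.1556]
ee_rot: [[0.157, -0.988, -0.0], [-0.988, -0.157, -0.0], [-0.0, 0.0, -1.0]]
wrist_force: [0.0, -0.9, -0.3]
gripper_width: 0.32
```

```bash
python3 - <<'E'
from h import *
R=Rt();s=sense();print(s["time_s"],s["tcp_pos"],s["wrist_force"],s["gripper_width"])
k0=G(q,knob(0)); print(jog(k0,R,s)) 
for n,(x,y,w,h,k) in {'scene':(285,90,150,150,4)}.items():
    im=capture(n)["frame"][y:y+h,x:x+w,::-1]; cv2.imwrite(f"pics/{n}4.png",cv2.resize(im,None,fx=k,fy=k,interpolation=cv2.INTER_CUBIC))
E
```

```text
3.6333 [0.52592524 0.06421293 0.15556166] [ 0.04179539 -0.85633294 -0.26279745] 0.320222389890741
(array([ 0.0031, -0.0006,  0.0006]), array([0.    , 0.    , 0.0053]))
```

View pics/scene4.png

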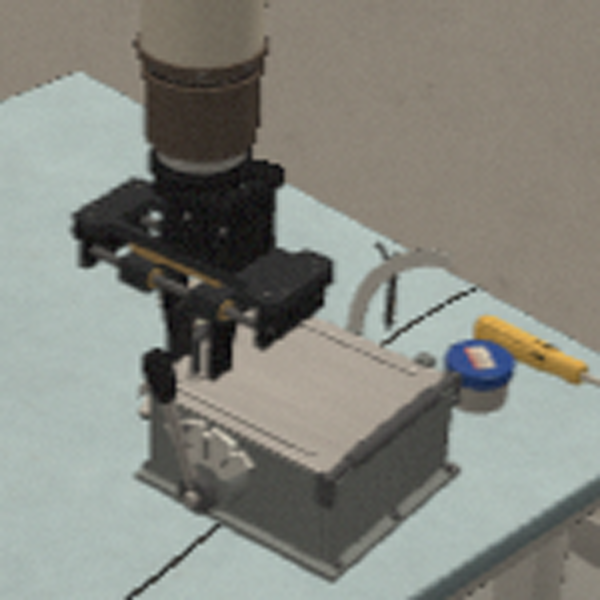

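The picture shows the knob at (158,375) outside the fingers at (200,350). I'll check where the model says they should be.

```bash
python3 - <<'E'
from h import *
s=sense();print(s["time_s"],s["gripper_width"],s["tcp_pos"])
for n,(x,y,w,h,k) in {'top':(215,120,130,130,4),'scene':(285,90,150,150,4)}.items():
    c=capture(n)
    im=cv2.resize(c["frame"][y:y+h,x:x+w,::-1],None,fx=k,fy=k,interpolation=cv2.INTER_CUBIC)
    for P,col in ((s["tcp_pos"],(0,0,255)),(s["tcp_pos"]-.07*s["ee_rot"][:,2],(0,0,255)),(G(q,knob(q[3])),(0,255,0)),(G(q,knob(0)),(255,0,0))):
        u=(proj(c,P)-[x,y]+.5)*k; print(n,u); cv2.circle(im,tuple(int(v) for v in u),4,col,-1)
    cv2.imwrite(f"pics/{n}5.png",im)
E
```

```text
3.6833 0.2820732892124214 [0.5259421  0.06421401 0.15556729]
top [408.86771364 272.05171971]
top [404.03669513 254.20012152]
top [420.66920228 323.52248338]
top [412.27052884 265.99607434]
scene [199.66195694 400.71198654]
scene [200.29378493 325.61540869]
scene [160.71267291 372.16342663]
scene [197.82218437 383.51077598]
```

View pics/scene5.png

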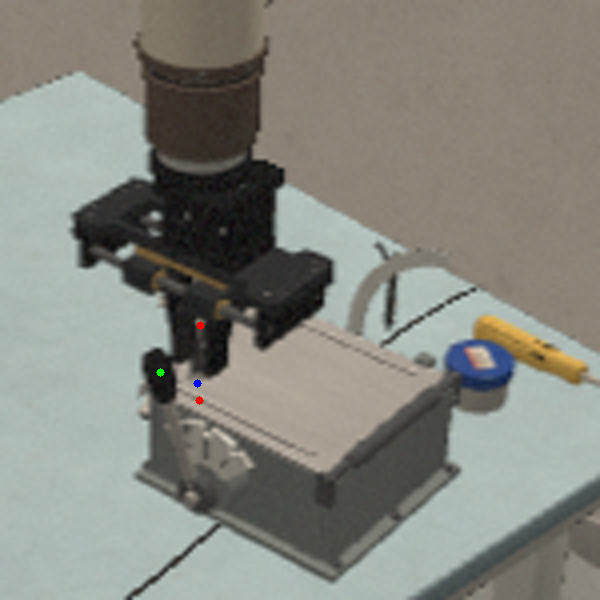

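View pics/top5.png

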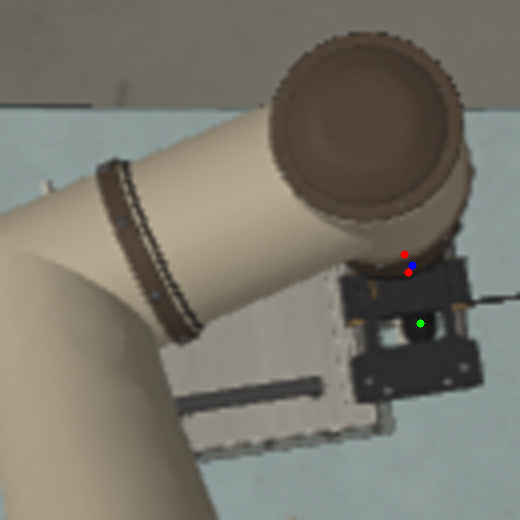

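```bash
python3 - <<'E'
from h import *
P=np.array([.1874,.5955,.1858]); z=np.array([0,0,1]); y=np.array([-.300,-.954,0])
for n,f,(x,y0,w,h,k) in (('scene','scene0',(330,0,100,100,5)),('top','top0',(0,280,130,110,5))):
    c=capture(n); im=cv2.imread(f"pics/{f}.png")[y0:y0+h,x:x+w]; im=cv2.resize(im,None,fx=k,fy=k,interpolation=cv2.INTER_CUBIC)
    for D in (P+.0435*y,P-.0435*y,P,P+.07*z):
        u=(proj(c,D)-[x,y0]+.5)*k; cv2.circle(im,tuple(int(v) for v in u),4,(0,0,255),-1)
    cv2.imwrite(f"pics/chk_{n}.png",im)
print(sense()["gripper_width"])
E
```

```text
0.09726613636780253
```

View pics/chk_scene.png

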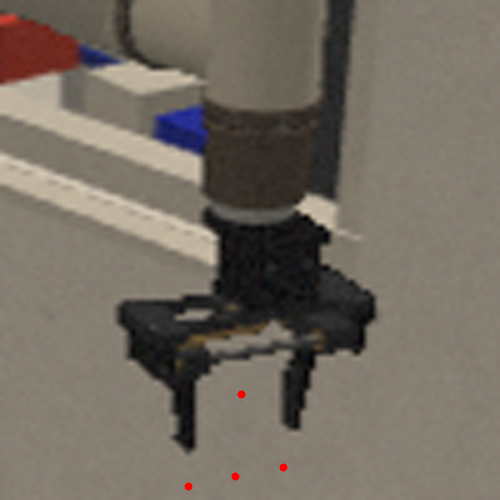

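View pics/chk_top.png

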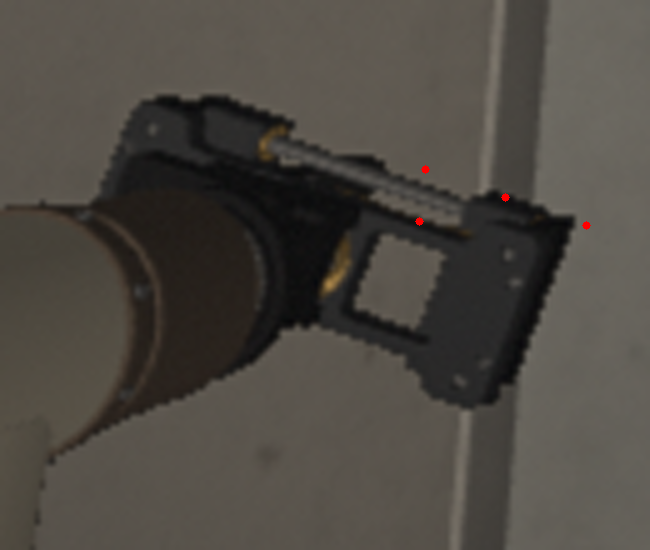

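```bash
python3 - <<'E'
from h import *
for n,(x,y0,w,h,k) in (('scene',(180,90,110,110,5)),('top',(270,290,140,110,5))):
    c=capture(n); im=cv2.imread(f"pics/{n}0.png")[y0:y0+h,x:x+w]; im=cv2.resize(im,None,fx=k,fy=k,interpolation=cv2.INTER_CUBIC)
    for z,r in ((0,.1),(0,.0)):
      for a in np.linspace(0,2*np.pi,25):
        u=(proj(c,np.array([r*np.cos(a),r*np.sin(a),z]))-[x,y0]+.5)*k; cv2.circle(im,tuple(int(v) for v in u),3,(0,0,255),-1)
    cv2.imwrite(f"pics/base_{n}.png",im)
E
```

```text
(no output)
```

View pics/base_scene.png

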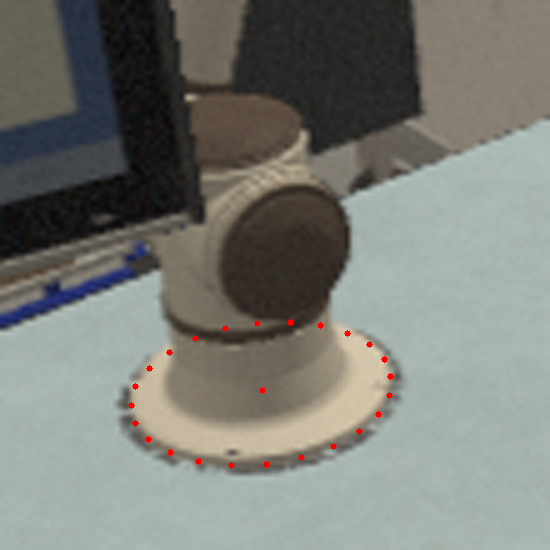

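View pics/base_top.png

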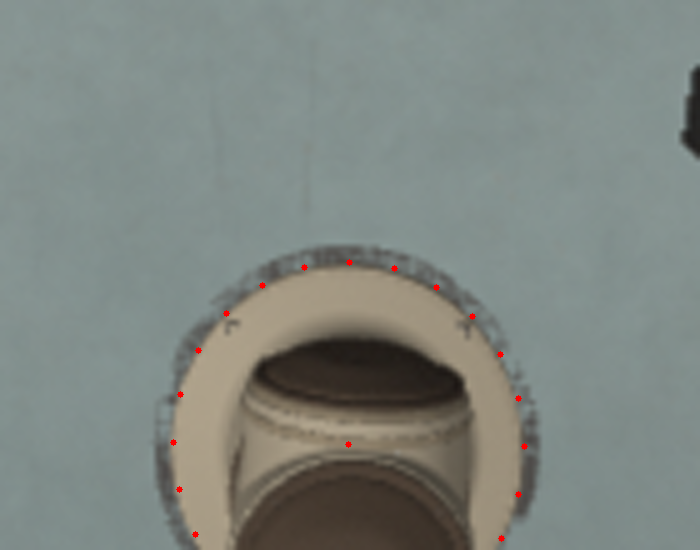

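The base overlays well, so the cameras are right at table level. The gripper still appears away from its reported TCP, so I'll measure the real finger positions from fresh, larger crops.

```bash
python3 - <<'E'
from h import *
s=sense();print(s["time_s"],s["tcp_pos"],s["gripper_width"],s["wrist_force"])
for n,(x,y,w,h,k) in {'top':(280,150,90,80,8),'scene':(295,120,80,70,8)}.items():
    c=capture(n)
    im=cv2.resize(c["frame"][y:y+h,x:x+w,::-1],None,fx=k,fy=k,interpolation=cv2.INTER_CUBIC)
    cv2.imwrite(f"pics/{n}6.png",im)
    A=s["ee_rot"]; print(n,[((proj(c,s["tcp_pos"]+A@np.array(d))-[x,y]+.5)*k).round() for d in ((0,0,0),(0,0,-.019),(0,0,-.07),(0,.095,-.07),(0,-.095,-.07))])
E
```

```text
3.9833 [0.52597692 0.0642007  0.15552241] 0.03543095604399422 [-0.74812228  0.32951675  0.40337193]
top [array([298., 304.]), array([295., 295.]), array([288., 268.]), array([333., 571.]), array([245., -26.])]
scene [array([319., 562.]), array([320., 522.]), array([321., 411.]), array([131., 323.]), array([524., 506.])]
```

View pics/scene6.png

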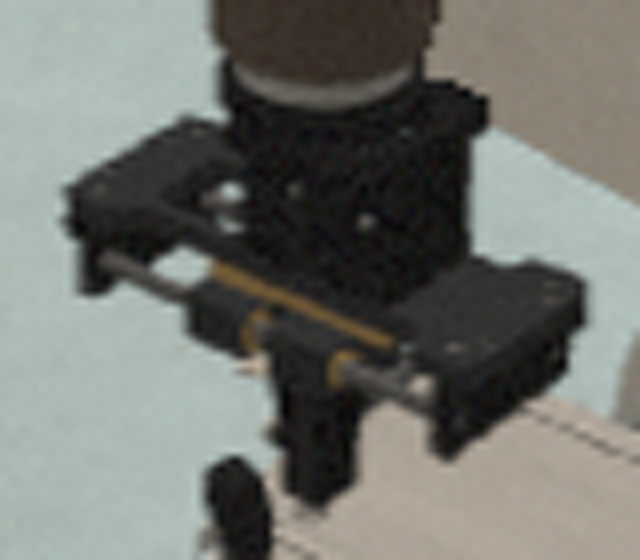

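View pics/top6.png

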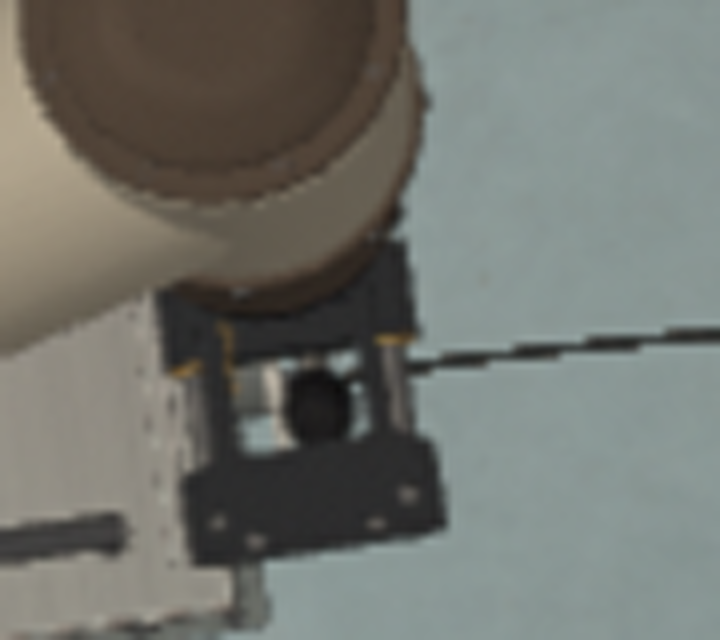

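```bash
python3 - <<'E'
import station
print([n for n in dir(station) if n[0]!='_']); print(getattr(station,'hold_point_z',None))
from h import *
s=sense();A=s["ee_rot"];c=capture("scene");x,y,k=295,120,8
for dz in (-.07,-.1,-.13):
  print(dz,[((proj(c,s["tcp_pos"]+A@np.array(d))-[x,y]+.5)*k).round() for d in ((.0375,.095,dz),(.0375,-.095,dz),(-.0375,-.095,dz),(-.0375,.095,dz))])
c=capture("top");x,y=280,150
for dz in (-.07,-.1,-.13):
  print(dz,[((proj(c,s["tcp_pos"]+A@np.array(d))-[x,y]+.5)*k).round() for d in ((.0375,.095,dz),(-.0375,.095,dz))])
E
```

```text
['PlanningError', 'capture', 'finish_job', 'hold_point_z', 'sense']
-0.0187
-0.07 [array([ 65., 364.]), array([461., 554.]), array([586., 460.]), array([194., 283.])]
-0.1 [array([ 63., 298.]), array([463., 485.]), array([590., 392.]), array([193., 217.])]
-0.13 [array([ 60., 229.]), array([466., 414.]), array([594., 323.]), array([192., 150.])]
-0.07 [array([454., 552.]), array([212., 589.])]
-0.1 [array([454., 544.]), array([205., 582.])]
-0.13 [array([455., 535.]), array([197., 574.])]
```

The images show the gripper body and tips about 30 mm higher along the tool axis than reported. The fingers also closed on air above the knob, so both agree. I'll lift, open, return over the knob and go about 28 mm deeper.

Request:
jog_arm --pt "1 0 0 -0.02 0 0 0" --pt "0 0.003 0 -0.03 0 0 0.005" --pt "-1 0.003 0.005 -0.03 0 0 0.005" --pt "-1 0.003 0.015 -0.03 0 0 0.005" --pt "-1 0.003 0.025 -0.03 0 0 0.005" --pt "-1 0.003 0.0327 -0.03 0 0 0.005" --pt "-1 0.003 0.0327 -0.03 0 0 0.005" --pt "-1 0.003 0.0327 -0.03 0 0 0.005" --pt "-1 0.003 0.0327 -0.03 0 0 0.005" --pt "-1 0.003 0.0327 -0.03 0 0 0.005"

```text
time_s: 5.02
tcp_pos: [0.4944, 0.0562, 0.1854]
ee_rot: [[0.152, -0.988, 0.0], [-0.988, -0.152, -0.0], [0.0, -0.0, -1.0]]
wrist_force: [-0.4, 0.4, -0.4]
gripper_width: 0.606
```

Request:
jog_arm --pt "-1 0 0 0 0 0 0" --pt "-1 0 0 0 0 0 0" --pt "-1 0 0 0 0 0 0" --pt "-1 0 0 0.01 0 0 0" --pt "-1 0 0 0.02 0 0 0" --pt "-1 0 0 0.03 0 0 0" --pt "-1 0 0 0.04 0 0 0" --pt "-1 0 0 0.05 0 0 0" --pt "-1 0 0 0.056 0 0 0" --pt "-1 0 0 0.056 0 0 0"

```text
time_s: 5.85
tcp_pos: [0.4929, 0.0557, 0.1275]
ee_rot: [[0.151, -0.988, -0.004], [-0.988, -0.151, -0.001], [0.001, 0.004, -1.0]]
wrist_force: [0.0, -0.2, -0.7]
gripper_width: 1.001
```

```bash
cat > look.py <<'E'
import sys
from h import *
s=sense();print(s["time_s"],s["tcp_pos"],s["gripper_width"],s["wrist_force"].round(1))
for n,(x,y,w,h,k) in {'top':(270,150,90,80,8),'scene':(285,100,110,100,6)}.items():
    c=capture(n)
    im=cv2.resize(c["frame"][y:y+h,x:x+w,::-1],None,fx=k,fy=k,interpolation=cv2.INTER_CUBIC)
    cv2.imwrite(f"pics/{n}{sys.argv[1]}.png",im)
E
python3 look.py 7
```

```text
5.85 [0.4929434  0.0556938  0.12753475] 1.0005503387866197 [ 0.  -0.2 -0.7]
```

View pics/scene7.png

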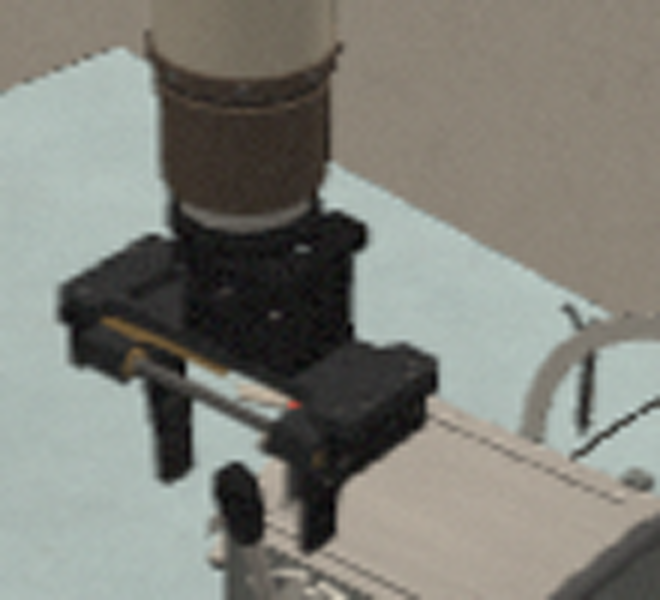

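The knob at (240,500) is now between the fingertips (172,480) and (315,545). I'll shift to neutral and close.

Request:
jog_arm --pt "-1 0 -0.008 0 0 0 0" --pt "-1 0 -0.016 0 0 0 0" --pt "-1 0 -0.025 0 0 0 0" --pt "-1 0 -0.0345 0 0 0 0" --pt "-1 0 -0.0345 0 0 0 0" --pt "-0.5 0 -0.0345 0 0 0 0" --pt "0 0 -0.0345 0 0 0 0" --pt "0.3 0 -0.0345 0 0 0 0" --pt "0.6 0 -0.0345 0 0 0 0" --pt "1 0 -0.0345 0 0 0 0"

```text
time_s: 6.78
tcp_pos: [0.5278, 0.0612, 0.1297]
ee_rot: [[0.152, -0.988, -0.0], [-0.988, -0.152, -0.0], [0.0, 0.0, -1.0]]
wrist_force: [-2.1, 0.2, 1.9]
gripper_width: 0.71
```

Request:
jog_arm --pt "1 0 0 0 0 0 0" --pt "1 0 0 0 0 0 0" --pt "1 0 0 0 0 0 0" --pt "1 0 0 0 0 0 0" --pt "1 0 0 0 0 0 0" --pt "1 0 0 0 0 0 0" --pt "1 0 0 0 0 0 0" --pt "1 0 0 0 0 0 0" --pt "1 0 0 0 0 0 0" --pt "1 0 0 0 0 0 0"

```text
time_s: 7.62
tcp_pos: [0.5283, 0.0614, 0.1296]
ee_rot: [[0.152, -0.988, 0.0], [-0.988, -0.152, 0.0], [-0.0, -0.0, -1.0]]
wrist_force: [-1.7, -0.8, 1.6]
gripper_width: 0.278
```

```bash
python3 look.py 8; python3 -c "
from h import *
print(jog(G(q,knob(0)),Rt()))"
```

```text
7.6167 [0.52827085 0.0613736  0.12959843] 0.27803216261084324 [-1.7 -0.8  1.6]
(array([-0.    ,  0.0013, -0.0254]), array([-0.0001,  0.    ,  0.0003]))
```

View pics/scene8.png

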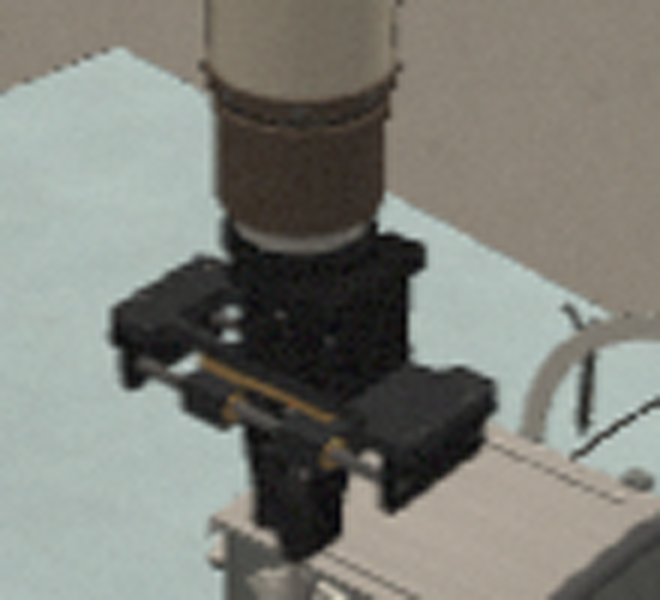

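The knob is held: the width of 0.278 is about 24 mm. I'll open, let it settle and lift away.

Request:
jog_arm --pt "0.2 0 0.001 0 0 0 0" --pt "-0.5 0 0.001 0 0 0 0" --pt "-1 0 0.001 0 0 0 0" --pt "-1 0 0.001 0 0 0 0" --pt "-1 0 0.001 0 0 0 0" --pt "-1 0 0.001 0 0 0 0" --pt "-1 0 0.001 0 0 0 0" --pt "-1 0 0.001 0 0 0 0" --pt "-1 0 0.001 0 0 0 0" --pt "-1 0 0.001 0 0 0 0"

```text
time_s: 8.55
tcp_pos: [0.5273, 0.0612, 0.1295]
ee_rot: [[0.152, -0.988, 0.0], [-0.988, -0.152, 0.0], [0.0, -0.0, -1.0]]
wrist_force: [-0.9, 0.2, 0.3]
gripper_width: 0.941
```

Request:
jog_arm --pt "-1 0 0 0 0 0 0" --pt "-1 0 0 0 0 0 0" --pt "-1 0 0 -0.02 0 0 0" --pt "-1 0 0 -0.045 0 0 0" --pt "-1 0 0 -0.07 0 0 0" --pt "-1 0 0 -0.1 0 0 0" --pt "-1 0 0 -0.13 0 0 0" --pt "-1 0 0 -0.15 0 0 0" --pt "-1 0 0 -0.15 0 0 0" --pt "-1 0 0 -0.15 0 0 0"

```text
time_s: 9.38
tcp_pos: [0.5276, 0.0615, 0.2807]
ee_rot: [[0.152, -0.988, 0.003], [-0.988, -0.152, 0.001], [-0.001, -0.003, -1.0]]
wrist_force: [-0.3, -0.9, -0.1]
gripper_width: 1.001
```

```bash
python3 look.py 9; python3 - <<'E'
from h import *
b=G(q,np.array([-.075,0,.148])); P=b.copy(); P[2]=.26
print(b,jog(P,Rt()))
E
```

```text
9.3833 [0.52764044 0.06148736 0.28067891] 1.0008324914231528 [-0.3 -0.9 -0.1]
[0.44382145 0.17492885 0.148     ] (array([-0.125 ,  0.0644,  0.0375]), array([0.0022, 0.0001, 0.    ]))
```

View pics/scene9.png

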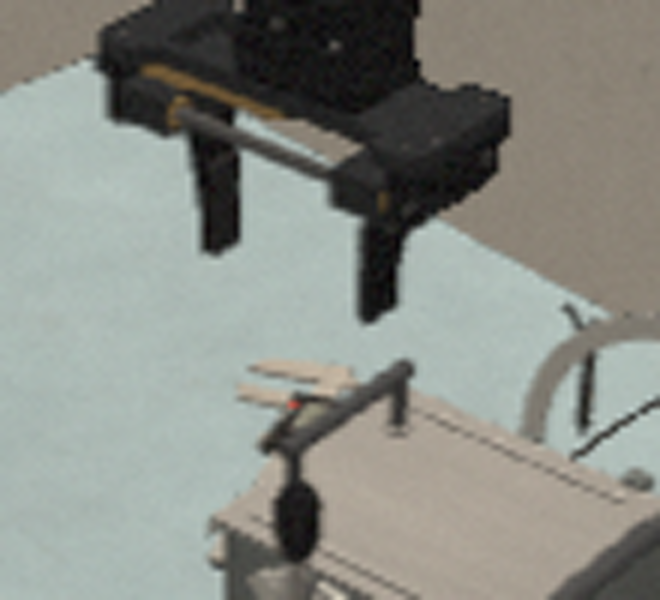

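View pics/top9.png

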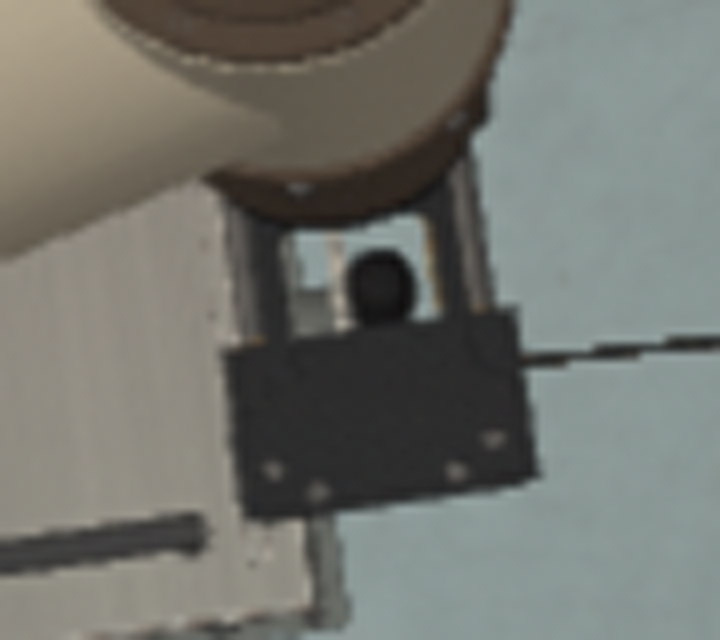

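The lever now looks upright, with the knob at (297,519) in scene and (381,288) in top. I'll measure its angle.

```bash
python3 - <<'E'
from h import *
T=capture("top");S=capture("scene")
for l in (-.15,-.1,-.05,0,.05,.1):
    print(l,proj(T,G(q,knob(l))).round(1),proj(S,G(q,knob(l))).round(1))
print("obs",[270+381/8-.4,150+288/8-.4],[285+297/6-.4,100+519/6-.4])
E
```

```text
-0.15 [318.5 192.2] [329.9 183.7]
-0.1 [318.2 190.1] [331.2 184.2]
-0.05 [317.9 188. ] [332.6 184.7]
0 [317.6 186. ] [334.  185.4]
0.05 [317.3 184. ] [335.3 186.1]
0.1 [317. 182.] [336.7 186.9]
obs [317.225, 185.6] [334.1, 186.1]
```

The lever is at about 0.0 rad. Next I'll move above the bar.

Request:
jog_arm --pt "-1 -0.02 0.01 0 0 0 0" --pt "-1 -0.045 0.023 0 0 0 0" --pt "-1 -0.07 0.036 0 0 0 0" --pt "-1 -0.095 0.049 0 0 0 0" --pt "-1 -0.115 0.059 0.01 0 0 0" --pt "-1 -0.125 0.0644 0.03 0 0 0" --pt "-1 -0.125 0.0644 0.06 0 0 0" --pt "-1 -0.125 0.0644 0.08 0 0 0" --pt "-1 -0.125 0.0644 0.095 0 0 0" --pt "-1 -0.125 0.0644 0.095 0 0 0"

```text
time_s: 10.42
tcp_pos: [0.4419, 0.1734, 0.1803]
ee_rot: [[0.151, -0.988, -0.008], [-0.988, -0.151, -0.005], [0.004, 0.009, -1.0]]
wrist_force: [-0.8, 0.1, -0.3]
gripper_width: 1.0
```

```bash
python3 look.py 10; python3 - <<'E'
from h import *
b=G(q,np.array([-.075,0,.148])); 
print(b,jog(b,Rt()))
E
```

```text
10.4167 [0.44188898 0.17341681 0.18032128] 0.9997522718641205 [-0.8  0.1 -0.3]
[0.44382145 0.17492885 0.148     ] (array([-0.0004,  0.0006,  0.0551]), array([ 0.0014, -0.0015,  0.0006]))
```

View pics/scene10.png

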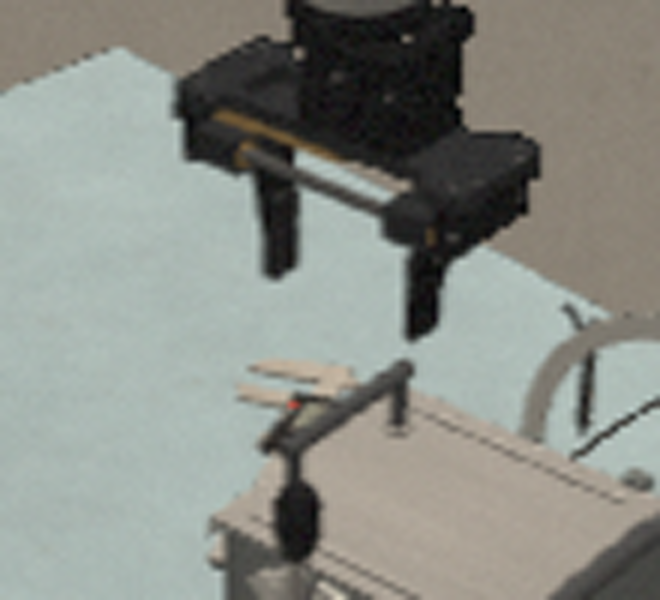

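The fingertip midpoint (350,308) is about 58 mm above the bar middle (350,403), which confirms the ~26 mm offset. I'll descend 68 mm and look before closing.

Request:
jog_arm --pt "-1 0 0.0006 0.01 0 0 0" --pt "-1 0 0.0006 0.02 0 0 0" --pt "-1 0 0.0006 0.03 0 0 0" --pt "-1 0 0.0006 0.04 0 0 0" --pt "-1 0 0.0006 0.048 0 0 0" --pt "-1 0 0.0006 0.055 0 0 0" --pt "-1 0 0.0006 0.06 0 0 0" --pt "-1 0 0.0006 0.065 0 0 0" --pt "-1 0 0.0006 0.068 0 0 0" --pt "-1 0 0.0006 0.068 0 0 0"

```text
time_s: 11.35
tcp_pos: [0.4438, 0.1747, 0.1161]
ee_rot: [[0.152, -0.988, -0.001], [-0.988, -0.152, -0.001], [0.0, 0.001, -1.0]]
wrist_force: [-0.2, -0.9, -0.2]
gripper_width: 0.999
```

```bash
python3 look.py 11
```

```text
11.35 [0.44382222 0.17472943 0.11607069] 0.9987342063073896 [-0.2 -0.9 -0.2]
```

View pics/scene11.png

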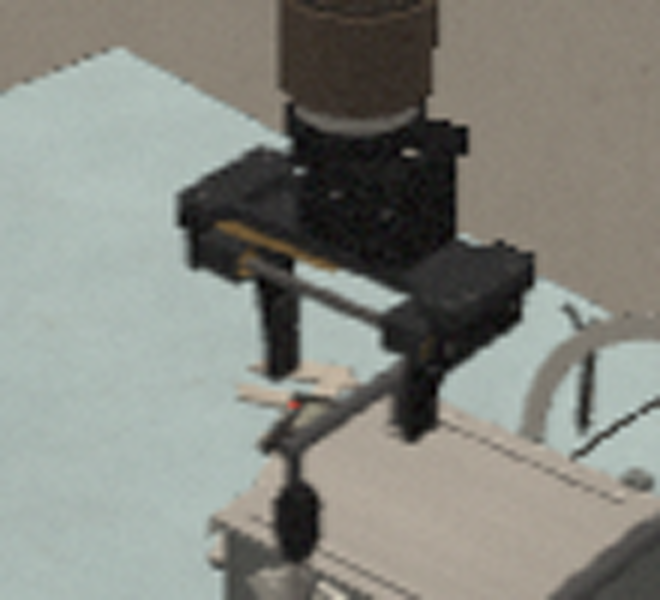

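The tips (midpoint (347,408)) are only about 3 mm below the bar axis, so I'll go 8 mm deeper and close.

Request:
jog_arm --pt "-1 0 0 0.004 0 0 0" --pt "-1 0 0 0.008 0 0 0" --pt "-1 0 0 0.008 0 0 0" --pt "-0.5 0 0 0.008 0 0 0" --pt "0 0 0 0.008 0 0 0" --pt "0.3 0 0 0.008 0 0 0" --pt "0.6 0 0 0.008 0 0 0" --pt "1 0 0 0.008 0 0 0" --pt "1 0 0 0.008 0 0 0" --pt "1 0 0 0.008 0 0 0"

```text
time_s: 12.28
tcp_pos: [0.4441, 0.1749, 0.1086]
ee_rot: [[0.152, -0.988, 0.0], [-0.988, -0.152, 0.0], [-0.0, -0.0, -1.0]]
wrist_force: [0.8, -1.1, 0.7]
gripper_width: 0.556
```

Request:
jog_arm --pt "1 0 0 0 0 0 0" --pt "1 0 0 0 0 0 0" --pt "1 0 0 0 0 0 0" --pt "1 0 0 0 0 0 0" --pt "1 0 0 0 0 0 0" --pt "1 0 0 0 0 0 0" --pt "1 0 0 0 0 0 0" --pt "1 0 0 0 0 0 0" --pt "1 0 0 0 0 0 0" --pt "1 0 0 0 0 0 0"

```text
time_s: 13.12
tcp_pos: [0.4432, 0.1746, 0.1084]
ee_rot: [[0.152, -0.988, -0.002], [-0.988, -0.152, -0.001], [0.0, 0.002, -1.0]]
wrist_force: [-4.6, 0.7, 3.3]
gripper_width: 0.126
```

```bash
python3 look.py 12; python3 - <<'E'
from h import *
s=sense(); A=s["ee_rot"]
b=G(q,np.array([-.075,0,.148])); off=A.T@(b-s["tcp_pos"]); print("bar in tool",off.round(4))
# rows for lid angle th with tool tilt t
for th in np.linspace(0,.785,17):
    c,sn=np.cos(th),np.sin(th); bx=.09+(-.165*c+.04*sn); bz=.108+(.165*sn+.04*c)
    t=th*.5
    R=Rt(t)@Rt(0).T@A; tcp=G(q,np.array([bx,0,bz]))-R@off
    print(round(th,3),(A.T@(tcp-s["tcp_pos"])).round(4),Ro.from_matrix(A.T@R).as_rotvec().round(3))
E
```

```text
13.1167 [0.44319093 0.17460821 0.10840878] 0.1262542490103931 [-4.6  0.7  3.3]
bar in tool [-0.0002 -0.0006 -0.0396]
0.0 [0. 0. 0.] [0. 0. 0.]
0.049 [ 0.     -0.0012 -0.0081] [-0.025 -0.    -0.   ]
0.098 [ 0.     -0.0027 -0.0161] [-0.049 -0.    -0.   ]
0.147 [ 0.     -0.0047 -0.0239] [-0.074 -0.    -0.   ]
0.196 [ 0.     -0.007  -0.0317] [-0.098 -0.    -0.   ]
0.245 [ 0.     -0.0098 -0.0393] [-0.123 -0.    -0.   ]
0.294 [ 0.     -0.0128 -0.0467] [-0.147 -0.    -0.   ]
0.343 [ 0.     -0.0163 -0.0539] [-0.172 -0.    -0.   ]
0.392 [ 0.    -0.02  -0.061] [-0.196 -0.    -0.   ]
0.442 [ 0.     -0.0242 -0.0678] [-0.221 -0.    -0.   ]
0.491 [ 0.     -0.0286 -0.0744] [-0.245 -0.    -0.   ]
0.54 [ 0.     -0.0334 -0.0808] [-0.27 -0.   -0.  ]
0.589 [ 0.     -0.0384 -0.0868] [-0.294 -0.    -0.   ]
0.638 [ 0.     -0.0437 -0.0927] [-0.319 -0.    -0.   ]
0.687 [ 0.     -0.0493 -0.0982] [-0.343 -0.    -0.   ]
0.736 [ 0.     -0.0552 -0.1034] [-0.368 -0.    -0.   ]
0.785 [ 0.     -0.0613 -0.1083] [-0.392 -0.    -0.   ]
```

View pics/scene12.png

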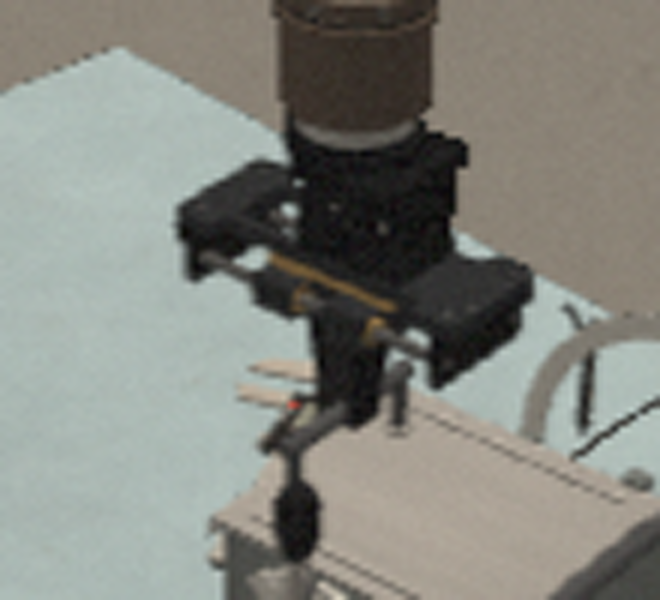

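The bar is gripped (width 0.126, about 11 mm). I'll lift along the arc with the tool vertical, since the round bar can turn in the pads, and go halfway first.

Request:
jog_arm --pt "1 0 -0.0017 -0.0065 0 0 0" --pt "1 0 -0.0037 -0.0129 0 0 0" --pt "1 0 -0.006 -0.0192 0 0 0" --pt "1 0 -0.0083 -0.0253 0 0 0" --pt "1 0 -0.011 -0.0315 0 0 0" --pt "1 0 -0.0139 -0.0375 0 0 0" --pt "1 0 -0.0171 -0.0433 0 0 0" --pt "1 0 -0.0204 -0.049 0 0 0" --pt "1 0 -0.0241 -0.0546 0 0 0" --pt "1 0 -0.0279 -0.0601 0 0 0"

```text
time_s: 14.05
tcp_pos: [0.4695, 0.1786, 0.1688]
ee_rot: [[0.151, -0.989, -0.005], [-0.989, -0.151, -0.001], [0.0, 0.005, -1.0]]
wrist_force: [-10.0, 2.4, 1.8]
gripper_width: 0.123
```

```bash
python3 look.py 13
```

```text
14.05 [0.46948366 0.17864138 0.16883228] 0.12277991031976916 [-10.    2.4   1.8]
```

View pics/scene13.png

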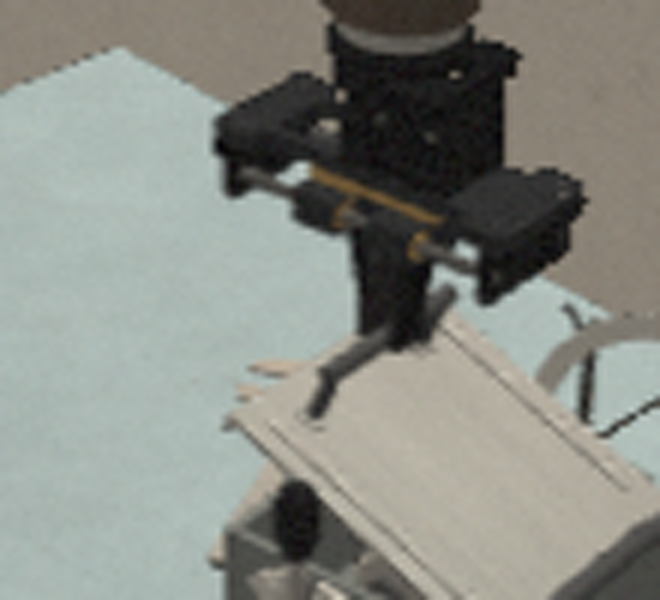

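The cover is about half open, still gripped, and the knob is still upright. I'll go on to 45° and ease off x slightly because of the -10 N.

Request:
jog_arm --pt "1 0 -0.0035 -0.0053 0 0 0" --pt "1 0 -0.0072 -0.0104 0 0 0" --pt "1 0 -0.0115 -0.0155 0 0 0" --pt "1 0 -0.016 -0.0202 0 0 0" --pt "1 0 -0.0208 -0.0248 0 0 0" --pt "1 0 -0.0258 -0.0293 0 0 0" --pt "1 0 -0.031 -0.0335 0 0 0" --pt "1 0 -0.0361 -0.0375 0 0 0" --pt "1 0 -0.0413 -0.0412 0 0 0" --pt "1 0 -0.0467 -0.0449 0 0 0"

```text
time_s: 14.98
tcp_pos: [0.517, 0.1861, 0.2162]
ee_rot: [[0.152, -0.988, -0.001], [-0.988, -0.152, -0.0], [-0.0, 0.001, -1.0]]
wrist_force: [-9.9, 2.4, 9.9]
gripper_width: 0.123
```

Request:
jog_arm --pt "1 0 0 0 0 0 0" --pt "1 0 0 0 0 0 0" --pt "1 0 0 0 0 0 0" --pt "1 0 0 0 0 0 0" --pt "1 0 0 0 0 0 0" --pt "1 0 0 0 0 0 0" --pt "1 0 0 0 0 0 0" --pt "1 0 0 0 0 0 0" --pt "1 0 0 0 0 0 0" --pt "1 0 0 0 0 0 0"

```text
time_s: 15.82
tcp_pos: [0.5175, 0.1862, 0.2165]
ee_rot: [[0.152, -0.988, 0.001], [-0.988, -0.152, 0.0], [-0.0, -0.001, -1.0]]
wrist_force: [-9.4, 2.1, 8.2]
gripper_width: 0.119
```

```bash
python3 look.py 14; python3 - <<'E'
from h import *
s=sense(); h=s["tcp_pos"]-s["ee_rot"]@np.array([0,0,.0396]); c,sn=np.cos(q[2]),np.sin(q[2])
d=h-[q[0],q[1],0]; x=c*d[0]+sn*d[1]-.09; z=h[2]-.108; print(x,z,np.hypot(x,z),np.hypot(.165,.04),"lid",np.arctan2(z,-x)-np.arctan2(.04,.165))
S=capture("scene")
for th in (.65,.72,.785,.85,.92):
    c,sn=np.cos(th),np.sin(th)
    f=lambda X,y,Z:(proj(S,G(q,np.array([.09-X*c+Z*sn,y,.108+X*sn+Z*c])))-[285,100]+.5)*6
    print(th,f(.165,-.055,.04).round(),f(.165,.055,.04).round(),f(.196,-.086,.003).round(),f(.196,.086,.003).round())
E
```

```text
15.8167 [0.51745641 0.18618433 0.21649033] 0.1192928083893906 [-9.4  2.1  8.2]
-0.0905637212467415 0.14809469608178727 0.17359097503503584 0.16977926846349645 lid 0.7841091525276819
0.65 [374. 344.] [502. 259.] [265. 355.] [465. 225.]
0.72 [389. 339.] [517. 253.] [278. 344.] [479. 214.]
0.785 [404. 335.] [532. 249.] [291. 335.] [493. 204.]
0.85 [419. 332.] [547. 246.] [306. 327.] [508. 196.]
0.92 [436. 331.] [565. 244.] [322. 320.] [525. 188.]
```

View pics/scene14.png

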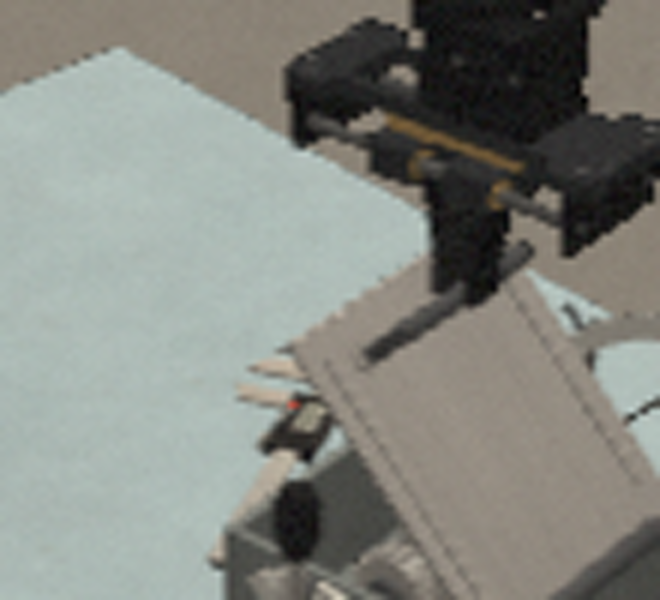

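Lid corner (293,347) and bar end (532,247) match the 0.785 rad prediction of (291,335) and (532,249) closely. The knob is still upright. I'll hold once more to complete the 1 s and make a final check.

Request:
jog_arm --pt "1 0 0 0 0 0 0" --pt "1 0 0 0 0 0 0" --pt "1 0 0 0 0 0 0" --pt "1 0 0 0 0 0 0" --pt "1 0 0 0 0 0 0" --pt "1 0 0 0 0 0 0" --pt "1 0 0 0 0 0 0" --pt "1 0 0 0 0 0 0" --pt "1 0 0 0 0 0 0" --pt "1 0 0 0 0 0 0"

```text
time_s: 16.8
tcp_pos: [0.5174, 0.1862, 0.2165]
ee_rot: [[0.152, -0.988, 0.001], [-0.988, -0.152, 0.0], [-0.0, -0.001, -1.0]]
wrist_force: [-8.7, 2.0, 10.5]
gripper_width: 0.119
```

```bash
python3 look.py 15; python3 -c "
import cv2,numpy as np
a=cv2.imread('pics/scene14.png');b=cv2.imread('pics/scene15.png');print(cv2.absdiff(a,b).mean(),(cv2.absdiff(a,b).max(2)>60).sum())"
```

```text
16.8 [0.51742281 0.18620493 0.21646887] 0.11942855893290935 [-8.7  2.  10.5]
1.6914705387205387 0
```

View pics/scene15.png

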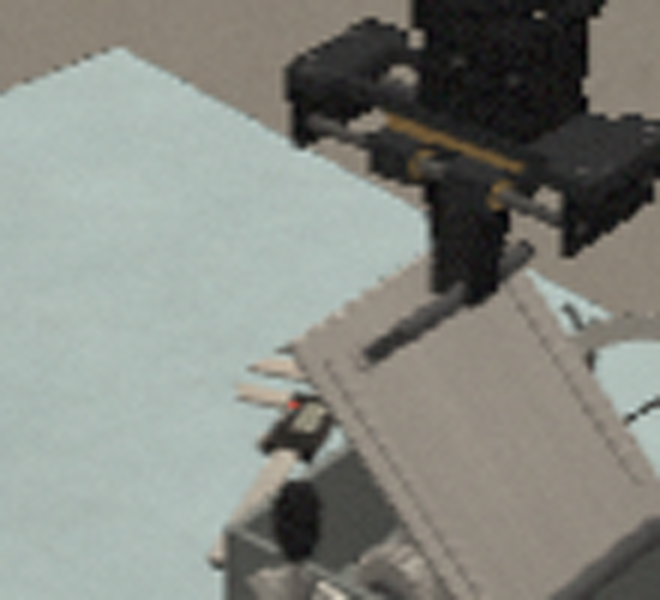

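```bash
python3 -c "
from station import *
print(finish_job())"
```

```text
the job is handed in; nothing more can be done
None
```

I put the feed lever in the neutral notch, then gripped the cover's bar at its middle and lifted it to about 45°. I handed the job in at about 17 s with the gripper still holding it; the hand-in reports no verdict.

**Last checks**
- **Lever:** after release it measured about 0.0 rad in both cameras. It still looked upright in the final scene picture.
- **Cover:** the arm pose put it at 0.784 rad. The cover's corner and the bar's far end in the picture put it at about 0.76 to 0.785 rad. Pictures about 1 s apart showed no motion.
- **Grip:** the fingers were on the middle of the bar, with an opening of about 10–11 mm on the 12 mm bar. The wrist force was steady at about 14 N.
- **Bystanders:** the arm never went near the grease pot, tape roll or spanner, but I did not measure their positions again at the end.

**What failed or disagreed**
- **Finger height:** the first try on the knob closed on air, because the fingertips in the images are about 26 mm higher than the reported TCP. I corrected for this using the pictures. By the reported pose, the grasp point is about 21 mm from the bar axis, within the 40 mm limit.
- **Bar radius:** the bar's distance from the hinge worked out at 174 mm, against 170 mm from the given dimensions. This may explain the roughly 9 N sideways load still on the wrist.

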